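# Fold down the lids of a specimen tray with one stroke

## Robot

A 6-joint arm with a two-finger parallel gripper is mounted at the origin on the work surface. World frame = base frame: x ahead of the robot, y to its left, z up, the work surface at z = 0. Lengths are in m, angles in rad, forces in N, time in s.
With the tool pointing down it reaches from about 0.25 to 0.775 m from the base axis. Payload 4 kg.
Tool frame: the origin (TCP) lies between the finger pads; the fingertips stand 25 mm ahead of it and the grasp point (between the pads) lies 6 mm ahead of it (robot.tip_reach is the z of the fingertips in the tool frame, in m); z points along the fingers, y is the line along which they close (so a half turn about z gives the same grasp; the last joint's range is limited). The gripper opens to 94 mm and grips with 3 to 60 N. Pads are 16 mm wide; open, the fingers measure 119 mm over their backs; the gripper's body (75 mm by 177 mm) begins 78 mm behind the grasp point.
Start: joints at [1.159, 0.087, 1.371, -0, 1.684, -0.103], TCP at [0.167, 0.524, 0.197] pointing down, gripper open.
Joint ranges: [-3.1, 3.1], [-0.76, 2.03], [0.27, 2.55], [-1.08, 4.22], [0.17, 2.65], [-2.57, 2.57]. Speed limits (rad/s): [2.79, 2.79, 3.14, 3.14, 3.14, 3.14].

## Interface

Orientations are given as [roll, pitch, yaw] about the fixed x, y, z axes, in that order (R = Rz(yaw) Ry(pitch) Rx(roll)).
In Python, from bench import robot gives the robot as it stands. The module is installed in compiled form; this text tells all that it offers.
- The arm moves only by the shell command python3 -m handwheel 'ROWS'. ROWS is JSON, a list of rows, each a list of 3 entries, a list of its own where there are three numbers: the turn, a rotation vector about the world's x, y, z in units of 90 degrees (1.0 is 90 degrees), then the shift along the world's x, y, z in units of 0.05 m (1.0 is 0.05 m), then the closure, from 0 (fully open) to 1 (shut). A call has 1 to 5 rows; each row shifts and turns the commanded pose from where the row before left it; what a row does not reach is not made up. A row lasts 1/10 s, in which the tool goes at most 50 mm and 8.59 degrees, less where a joint would pass 70% of its speed; a pose out of reach is approached as far as the arm can. A call with a number of a shift or a turn outside -1 to 1 is refused whole. A call with a gripper value outside its range is refused whole. The fingers move at their own pace and stop on an object; the grip force is fixed at half the most. Time passes only in rows, so rows that do not move let the fingers close. It gives the time, the measured TCP pose, the force, the opening and the grip force at its end, in the units of the state.
- robot.get_obs(): the state, without advancing time (a new reading comes with each control period).
- robot.snapshot(name): name is "side" or "top"; returns (picture, depth): 384x512x3 uint8, red, green, blue; 384x512 float32, m along the optical axis (not along the pixel's ray), 0 where there is no reading.
- robot.calibration(name): a dict with "mtx" (3x3 intrinsics, pixels), "extrinsics" (4x4, takes a point from camera to world coordinates). Camera axes: x right, y down, z forward; pixel columns grow to the right and rows downward; lengths in m; the calibration is good to about 2 mm. A picture is of the moment at which its call begins. calibration takes no time and is no camera call.
- robot.close_job(): hands the job in; it is judged then, once.
Trained networks look in the newest picture that a camera, given by its name, has taken for a name from the list of things; names that differ only in an ending like _2 or _b are one class to them, and where a whole thing is asked for, a point or a joint stands for the part that bears it (a point fixed in the world has none). Each returns a list of dicts, best first, with "p" (0 to 1); they miss things now and then, are a little off and sometimes report something else, mostly with a low value. They report only what shows in the picture. A call takes as long as a camera call.
- robot.boxes_of(query, camera): "bbox" ([left, top, right, bottom] in pixels, round what is visible of it).
The state is a dict: "time": time; "joint_positions": joint angles; "qvel": joint speeds; "joint_torque": joint torques, N m; "tool_pos": TCP position; "ee_rot": TCP orientation; "wrist_force": force on the tool from outside, world axes, zero at the start; "wrist_torque": the same for the moment, N m; "width": finger opening in m; "finger_force": force on a finger pad.
Only numpy, scipy, OpenCV 4.12 (cv2) and the standard library are available. Lean on these libraries where they do the work, as an engineer would, in place of code of your own. Each camera call takes 0.05 s, during which the arm holds its last target. There are 200 camera calls.

## Task

Shut the five flip lids of the curved specimen tray by running your closed fingertips along the row, close over the tray, from its rounded end to its squared-off end, so that the lids fold down flat one after another. Be gentle: do not press hard on the tray, lift it or shove it along, and leave the vials and the other things around it alone.

Things in the scene. Friction and masses are not known exactly. Their poses are not given: they have to be found in the camera images.
- tray: loose curved specimen tray, grey plastic, 1.1 to 1.7 kg, standing flat on the bench: a banana-shaped row of five wells, 30 mm high, about 220 mm long and 48 mm wide. Origin: middle of the underside. Its +x runs along the row from the rounded end to the squared-off end, +z up, +y towards the outer (convex) side. The middle line of the row is an arc of radius 160 mm about the tray-frame point (0, -145 mm).
- hinge1 (a point): middle of the hinge line of lid 1, counted from the rounded end; fixed on the tray, 31.5 mm above the bench (neighbouring hinges are 40 mm apart). The lid is a white plate 30 mm long (from 1.5 to 31.5 mm from the hinge line), 36 mm wide, 3 mm thick; shut, it lies flat with its top 33 mm above the bench and points from its hinge towards the squared-off end.
- hinge2 (a point): middle of the hinge line of lid 2, counted from the rounded end; fixed on the tray, 31.5 mm above the bench (neighbouring hinges are 40 mm apart). The lid is a white plate 30 mm long (from 1.5 to 31.5 mm from the hinge line), 36 mm wide, 3 mm thick; shut, it lies flat with its top 33 mm above the bench and points from its hinge towards the squared-off end.
- hinge3 (a point): middle of the hinge line of lid 3, counted from the rounded end; fixed on the tray, 31.5 mm above the bench (neighbouring hinges are 40 mm apart). The lid is a white plate 30 mm long (from 1.5 to 31.5 mm from the hinge line), 36 mm wide, 3 mm thick; shut, it lies flat with its top 33 mm above the bench and points from its hinge towards the squared-off end.
- hinge4 (a point): middle of the hinge line of lid 4, counted from the rounded end; fixed on the tray, 31.5 mm above the bench (neighbouring hinges are 40 mm apart). The lid is a white plate 30 mm long (from 1.5 to 31.5 mm from the hinge line), 36 mm wide, 3 mm thick; shut, it lies flat with its top 33 mm above the bench and points from its hinge towards the squared-off end.
- hinge5 (a point): middle of the hinge line of lid 5, counted from the rounded end; fixed on the tray, 31.5 mm above the bench (neighbouring hinges are 40 mm apart). The lid is a white plate 30 mm long (from 1.5 to 31.5 mm from the hinge line), 36 mm wide, 3 mm thick; shut, it lies flat with its top 33 mm above the bench and points from its hinge towards the squared-off end.
- lid1 (a joint): opening of lid 1, rad: 0 shut flat, 1.57 upright, larger leans back over the rounded-end side, stop at 2.1. Starts between 1.15 and 1.9. A stiff little hinge (0.004 N m) that stays where it is left; no spring or latch.
- lid2 (a joint): opening of lid 2, rad: 0 shut flat, 1.57 upright, larger leans back over the rounded-end side, stop at 2.1. Starts between 1.15 and 1.9. A stiff little hinge (0.004 N m) that stays where it is left; no spring or latch.
- lid3 (a joint): opening of lid 3, rad: 0 shut flat, 1.57 upright, larger leans back over the rounded-end side, stop at 2.1. Starts between 1.15 and 1.9. A stiff little hinge (0.004 N m) that stays where it is left; no spring or latch.
- lid4 (a joint): opening of lid 4, rad: 0 shut flat, 1.57 upright, larger leans back over the rounded-end side, stop at 2.1. Starts between 1.15 and 1.9. A stiff little hinge (0.004 N m) that stays where it is left; no spring or latch.
- lid5 (a joint): opening of lid 5, rad: 0 shut flat, 1.57 upright, larger leans back over the rounded-end side, stop at 2.1. Starts between 1.15 and 1.9. A stiff little hinge (0.004 N m) that stays where it is left; no spring or latch.
- row_end (a point): point fixed on the tray, 31.5 mm above the bench: where the middle of lid 5's free edge lies when it is shut. Beyond it come about 22 mm of tray (30 mm high) to the squared-off end. Before hinge1 there are about 26 mm of tray, also 30 mm high, to the rounded end.
- vial_a: loose small capped vial, 24 mm across, 50 mm tall, stands in the hollow (concave side) of the tray; origin at its underside
- vial_b: loose small capped vial, 24 mm across, 50 mm tall, stands by the outer side of the tray; origin at its underside
- dish: loose closed glass dish, 63 mm across, 17 mm high, by the outer side of the tray; origin at its underside
- tip_box: loose box of pipette tips, 82 x 122 x 70 mm, to the robot's right; origin at its underside
- tube_rack: loose rack with four capped tubes, 70 x 160 x 109 mm, to the robot's left; origin at its underside
- beaker: loose glass beaker, 66 mm across, 85 mm high, to the robot's left; origin at its underside

How it is judged:
On the way, in this order (a step that is already met when the one before it is completed fails the run):
1. lid 1 (counted from the rounded end) is folded down while the later ones still stand open (value of joint lid1 below 0.15 rad), for 0.05 s.
2. lid 2 (counted from the rounded end) is folded down while the later ones still stand open (value of joint lid2 below 0.15 rad), for 0.05 s.
3. lid 3 (counted from the rounded end) is folded down while the later ones still stand open (value of joint lid3 below 0.15 rad), for 0.05 s.
4. lid 4 (counted from the rounded end) is folded down while the later ones still stand open (value of joint lid4 below 0.15 rad), for 0.05 s.
5. lid 5 (counted from the rounded end) is folded down (value of joint lid5 below 0.15 rad), for 0.05 s.
At the end, for the whole second after the job is handed in: All five lids lie within 0.15 rad of flat; the tray stands flat on the bench within 30 mm of where it was; each of the six bystanders is within 25 mm of where it was (value of joint each of lid1, lid2, lid3, lid4, lid5 below 0.15 rad and distance of tray from where it was at the start of the episode below 0.03 m and angle between tray's own z axis and vertical below 0.05 rad and linear speed of tray below 0.01 m/s and distance of each of vial_a, vial_b, dish, tip_box, tube_rack, beaker from where it was at the start of the episode below 0.025 m); the robot touches nothing.
It fails at once if the tray is pressed or hit with more than 30 N (contact force between any of the fingers, the arm and tray above 30 N).
It fails at once if the tray is lifted off the bench (10 mm) (height (world z) of tray above 0.01 m).
It fails at once if the tray is shoved more than 30 mm (distance of tray from where it was at the start of the episode above 0.03 m).
It fails at once if a bystander is moved more than 25 mm, lifted or tipped over (distance of any of vial_a, vial_b, dish, tip_box, tube_rack, beaker from where it was at the start of the episode above 0.025 m or angle between any of vial_a, vial_b, dish, tip_box, tube_rack, beaker's own z axis and vertical above 0.5 rad).
It also fails if it takes over 35 s, if anything falls off the work surface, if the arm or the gripper's body presses on something with over 40 N, if the wrist force passes 120 N, or if a joint passes its speed limit or range.

## Working session

There is one attempt and no reset: what is moved stays moved. The work goes in short steps, Python scripts to look and compute and a shell command to move; the robot and the scene stay as the last step left them, time stands still between calls to the robot, and variables do not carry over. Pictures are saved under pics/ and viewed, at most 10 in all, crops included, and the job is handed in when it is done.

```bash
mkdir -p pics; python3 - <<'E'
from bench import robot
import numpy as np,cv2
for n in ("top","side"):
    p,d=robot.snapshot(n); cv2.imwrite(f"pics/{n}0.png",p[:,:,::-1]); np.savez(f"{n}0.npz",p=p,d=d)
    c=robot.calibration(n); print(n,np.round(c["mtx"],1).tolist(),np.round(c["extrinsics"],3).tolist())
    for q in ("tray","hinge1","lid1","hinge5","row_end","vial_a","dish"):
        print(q,[(np.round(b["bbox"]).tolist(),round(b["p"],2)) for b in robot.boxes_of(q,n)[:6]])
o=robot.get_obs();print(o["tool_pos"],o["ee_rot"],o["width"],o["time"])
E
```

```text
top [[394.9, 0.0, 254.9], [0.0, 394.9, 202.2], [0.0, 0.0, 1.0]] [[0.005, -0.998, 0.063, 0.418], [-1.0, -0.007, -0.025, 0.025], [0.026, -0.063, -0.998, 1.252], [0.0, 0.0, 0.0, 1.0]]
tray [([251.0, 152.0, 280.0, 224.0], 0.95)]
hinge1 [([256.0, 148.0, 280.0, 226.0], 0.56)]
lid1 [([266.0, 194.0, 281.0, 197.0], 0.57), ([265.0, 207.0, 272.0, 213.0], 0.42)]
hinge5 [([256.0, 148.0, 280.0, 226.0], 0.56)]
row_end [([255.0, 150.0, 280.0, 229.0], 0.58)]
vial_a [([292.0, 158.0, 301.0, 169.0], 0.62)]
dish [([294.0, 203.0, 310.0, 225.0], 0.84)]
side [[489.8, 0.0, 253.7], [0.0, 489.8, 192.4], [0.0, 0.0, 1.0]] [[0.738, -0.413, 0.534, -0.344], [-0.675, -0.459, 0.578, -0.912], [0.007, -0.787, -0.617, 1.068], [0.0, 0.0, 0.0, 1.0]]
tray [([244.0, 185.0, 299.0, 232.0], 0.9)]
hinge1 [([245.0, 191.0, 298.0, 234.0], 0.71)]
lid1 [([277.0, 198.0, 287.0, 210.0], 0.67), ([282.0, 196.0, 292.0, 203.0], 0.51)]
hinge5 [([245.0, 191.0, 298.0, 234.0], 0.71)]
row_end [([247.0, 189.0, 299.0, 235.0], 0.87)]
vial_a [([304.0, 205.0, 310.0, 222.0], 0.6), ([255.0, 198.0, 262.0, 206.0], 0.42)]
dish [([272.0, 238.0, 295.0, 251.0], 0.7)]
[0.1671578  0.52399889 0.19690356] [ 3.14149404e+00 -2.27250540e-05  2.83280072e+00] 0.09394186661288194 0.8
```

View pics/top0.png

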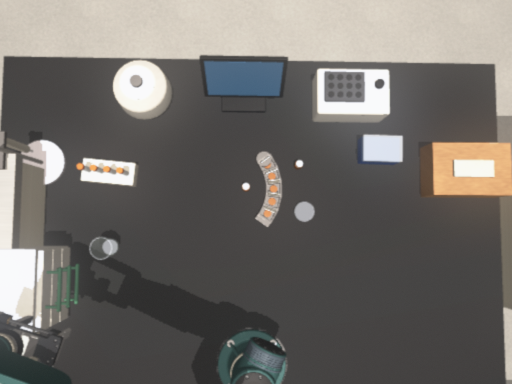

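View pics/side0.png

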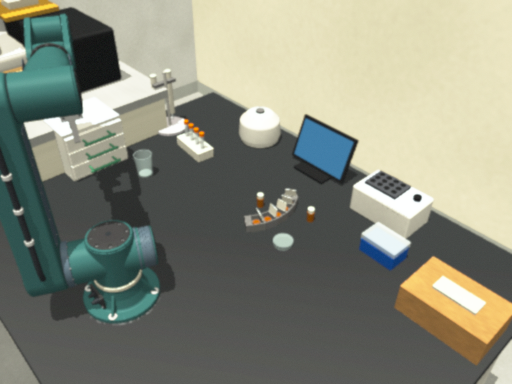

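Top view: the tray's rounded end is at about (264,157) and its square end at (263,222), with the convex side to the right (world -y). A vial stands on each side at (299,163) and (246,186), and the dish is at (305,211). Next I fit the tray template to the depth points.

```bash
cat > fit.py <<'E'
import numpy as np,cv2
from bench import robot
from scipy.optimize import minimize
def cloud(n):
    f=np.load(f"{n}0.npz");d=f["d"];c=robot.calibration(n);K=c["mtx"];T=c["extrinsics"]
    v,u=np.indices(d.shape)
    P=np.stack([(u-K[0,2])/K[0,0]*d,(v-K[1,2])/K[1,1]*d,d],-1)@T[:3,:3].T+T[:3,3]
    P[d==0]=np.nan
    return f["p"],P
if __name__=="__main__":
    p,P=cloud("top")
    bench=np.nanmedian(P[235:260,240:300,2]); print("bench z",bench)
    for n in("top","side"):
        _,Q=cloud(n); b=np.nanmedian(Q[240:262,180:260,2]) if n=="side" else bench
        q=Q.reshape(-1,3); z=q[:,2]-b
        # seed: middle of tray at pixel (272,188)
        m0=P[188,272]
        near=np.hypot(q[:,0]-m0[0],q[:,1]-m0[1])<.14
        k=near&(z>.020)&(z<.036); A=q[k]
        # keep tray cluster: within 35mm of nominal arc, from 3-point circle guess
        def local(A,t):
            c,s=np.cos(t[2]),np.sin(t[2]); d=A[:,:2]-t[:2]
            x=d@[c,s]; y=d@[-s,c]+.145
            return np.hypot(x,y)-.160, .160*np.arctan2(x,y)
        def cost(t):
            r,s=local(A,t); e=np.hypot(np.maximum(abs(r)-.024,0),np.maximum(abs(s)-.120,0))
            # soft-box: outside penalised (robust) + centring
            return np.mean(np.minimum(e,.01))*10+np.mean(np.where(e<.006,(r/.024)**2*.02,.02))
        best=min((minimize(cost,[m0[0]+dx,m0[1]+.015,np.pi+a],method="Nelder-Mead",options=dict(maxiter=2000,xatol=1e-5,fatol=1e-8)) for a in(-.3,0,.3) for dx in(-.02,0,.02)),key=lambda r:r.fun)
        r,s=local(A,best.x); i=abs(r)<.03
        i&=abs(s)<.14
        print(n,"bench",round(b,4),"fit",np.round(best.x,4),best.fun,len(A),"r pct",np.round(np.percentile(r[i],[2,50,98]),4),"s pct",np.round(np.percentile(s[i],[0,1,50,99,100]),4))
        hi=q[near&(z>.040)&(z<.08)]; r,s=local(hi,best.x); i=abs(r)<.03
        print("high pts s", np.round(np.sort(s[i])*1000).astype(int).tolist())
    cv2.imwrite("pics/crop0.png",np.hstack([cv2.resize(p[140:235,225:325,::-1],None,fx=5,fy=5,interpolation=cv2.INTER_CUBIC)]))
E
python3 fit.py
```

```text
bench z 0.0010229244223884937
top bench 0.001 fit [ 0.5418 -0.0472  3.1734] 0.014594761116335004 609 r pct [-0.0237  0.0006  0.0235] s pct [-0.1203 -0.117  -0.0136  0.1182  0.12  ]
high pts s [-94, -94, -93, -92, -92, -92, -91, -90, -90, -90, -89, -89, -89, -89, -89, -88, -88, -88, -88, -87, -54, -54, -53, -52, -52, -51, -50, -50, -49, -49, -49, -48, -48, -48, -48, -48, -47, -47, -47, -46, -46, -22, -22, -21, -21, -20, -20, -20, -20, -20, -20, -19, -19, -19, -19, -18, -18, -18, -18, -18, -17, -17, -17, -17, -17, -16, -16, -16, -16, -16, -16, -16, -16, -15, -15, -15, -14, 19, 19, 20, 20, 20, 21, 21, 21, 21, 21, 21, 22, 22, 22, 22, 22, 23, 23, 23, 23, 24, 24, 24, 24, 24, 25, 25, 25, 25, 26, 26, 67, 67, 68, 68, 68, 69, 69, 69, 69, 70, 70, 71, 71, 71, 72, 72, 72, 73, 73, 73, 74, 74, 74, 74, 75, 75, 75, 75, 76, 76, 76, 76]
side bench 0.0002 fit [ 0.5357 -0.0562  3.0917] 0.026463093761896234 552 r pct [-0.026   0.0073  0.0243] s pct [-0.1169 -0.1111  0.027   0.1116  0.1153]
high pts s [-109, -108, -107, -105, -105, -105, -105, -104, -104, -104, -104, -103, -103, -103, -103, -102, -102, -10
[... 326 characters left out ...]
, -59, -59, -59, -59, -58, -58, -58, -58, -58, -58, -58, -58, -57, -57, -57, -56, -56, -56, -55, -54, -54, -53, -52, -34, -32, -31, -31, -31, -30, -30, -29, -29, -29, -28, -28, -28, -28, -28, -28, -28, -28, -27, -27, -27, -27, -27, -27, -27, -26, -26, -26, -26, -26, -26, -26, -26, -26, -26, -26, -25, -25, -25, -25, -25, -25, -25, -25, -24, -24, -24, -24, -24, -24, -23, -23, -23, -23, -23, -23, -23, -23, -23, -22, -22, -22, -22, -20, 10, 11, 12, 12, 12, 12, 12, 13, 13, 13, 13, 13, 13, 13, 14, 14, 14, 14, 14, 14, 14, 15, 15, 15, 15, 15, 15, 16, 16, 16, 16, 16, 16, 17, 17, 17, 17, 17, 17, 17, 17, 18, 18, 18, 18, 18, 18, 19, 19, 19, 20, 61, 63, 64, 65, 65, 66, 66, 67, 68, 69, 69, 69, 69, 70, 70]
```

View pics/crop0.png

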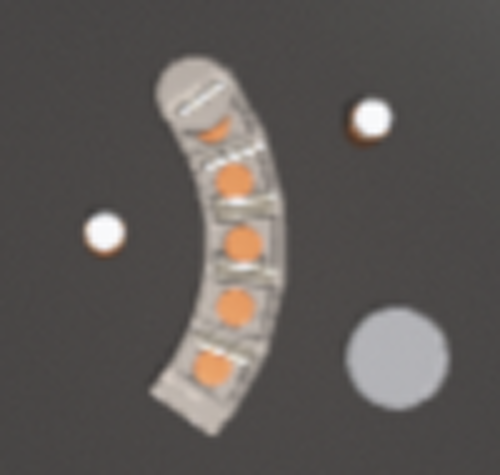

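The top fit matches the known sizes: half-width 23.6 mm and half-length 120 mm. Lid hinges should sit at s ≈ -96.5 + 40k mm. Now I list the path and start the approach.

```bash
cat > path.py <<'E'
import numpy as np
T=[.5418,-.0472,3.1734]
def pt(s):
    a=s/160; x,y=.16*np.sin(a),.16*np.cos(a)-.145; c,S=np.cos(T[2]),np.sin(T[2])
    return T[0]+c*x-S*y, T[1]+S*x+c*y, T[2]-a
if __name__=="__main__":
    for s in range(-130,111,40): print(s,np.round(pt(s),4), "per-8mm row units", np.round((np.array(pt(s+40))-pt(s))/5/[.05,.05,np.pi/2],3))
E
python3 path.py
R='[[0,0,0.045],[0.652,-0.725,0],1]'

```

```text
-130 [ 0.6568 -0.0086  3.9859] per-8mm row units [-0.12  -0.105 -0.032]
-90 [ 0.6268 -0.0348  3.7359] per-8mm row units [-0.142 -0.072 -0.032]
-50 [ 0.5912 -0.0529  3.4859] per-8mm row units [-0.156 -0.035 -0.032]
-10 [ 0.5523 -0.0616  3.2359] per-8mm row units [-0.16   0.005 -0.032]
30 [ 0.5124 -0.0603  2.9859] per-8mm row units [-0.153  0.044 -0.032]
70 [ 0.474  -0.0493  2.7359] per-8mm row units [-0.138  0.081 -0.032]
110 [ 0.4396 -0.0291  2.4859] per-8mm row units [-0.113  0.112 -0.032]
```

```bash
python3 -m handwheel '[[[0,0,0.045],[0.65,-0.72,0],1],[[0,0,0.045],[0.65,-0.72,0],1],[[0,0,0.045],[0.65,-0.72,0],1],[[0,0,0.045],[0.65,-0.72,0],1],[[0,0,0.045],[0.65,-0.72,0],1]]'
```

```text
time: 1.3
tool_pos: [0.3306, 0.3426, 0.1971]
ee_rot: [3.141, 0.001, -3.093]
wrist_force: [1.5, -0.2, -0.2]
width: 0.0575
finger_force: 0.0
```

```bash
python3 -m handwheel '[[[0,0,0.045],[0.65,-0.72,0],1],[[0,0,0.045],[0.65,-0.72,0],1],[[0,0,0.045],[0.65,-0.72,0],1],[[0,0,0.045],[0.65,-0.72,0],1],[[0,0,0.045],[0.65,-0.72,0],1]]'
python3 -m handwheel '[[[0,0,0.045],[0.65,-0.7,0],1],[[0,0,0.045],[0.65,-0.7,0],1],[[0,0,0.045],[0.65,-0.7,0],1],[[0,0,0.045],[0.6,-0.7,0],1],[[0,0,0.045],[0.3,-0.5,0],1]]'
python3 -m handwheel '[[[0,0,0],[0,0,0],1],[[0,0,0],[0,0,0],1]]'
```

```text
time: 1.8
tool_pos: [0.4933, 0.1623, 0.1972]
ee_rot: [3.141, 0.001, -2.741]
wrist_force: [0.7, 0.8, 0.1]
width: 0.0173
finger_force: 0.0
time: 2.3
tool_pos: [0.6363, -0.0038, 0.1959]
ee_rot: [3.141, -0.001, -2.389]
wrist_force: [0.3, -0.1, -0.2]
width: 0.0004
finger_force: 0.0
time: 2.5
tool_pos: [0.6346, -0.0012, 0.1964]
ee_rot: [3.14, -0.0, -2.392]
wrist_force: [-0.5, 0.0, 0.6]
width: 0.0006
finger_force: 0.0
```

```bash
python3 -m handwheel '[[[0,0,0],[0.22,-0.07,-0.2],1],[[0,0,0],[0.22,-0.08,-0.4],1],[[0,0,0],[0,0,-0.6],1],[[0,0,0],[0,0,-0.6],1],[[0,0,0],[0,0,-0.4],1]]'
python3 -m handwheel '[[[0,0,0],[0,0,-0.3],1],[[0,0,0],[0,0,-0.2],1],[[0,0,0],[0,0,0],1]]'
python3 -c "
from bench import robot;import cv2
p,d=robot.snapshot('side');cv2.imwrite('pics/s1.png',cv2.resize(p[150:270,200:350,::-1],None,fx=5,fy=5,interpolation=cv2.INTER_CUBIC));print(robot.get_obs()['tool_pos'])"
```

```text
time: 3.0
tool_pos: [0.6553, -0.0068, 0.0836]
ee_rot: [3.139, -0.002, -2.388]
wrist_force: [-0.3, 0.8, 0.9]
width: 0.0005
finger_force: 0.0
time: 3.3
tool_pos: [0.6558, -0.0078, 0.0604]
ee_rot: [3.14, -0.002, -2.389]
wrist_force: [-0.2, 0.1, -0.1]
width: 0.0006
finger_force: 0.0
[ 0.65665134 -0.00806965  0.06183673]
```

View pics/s1.png

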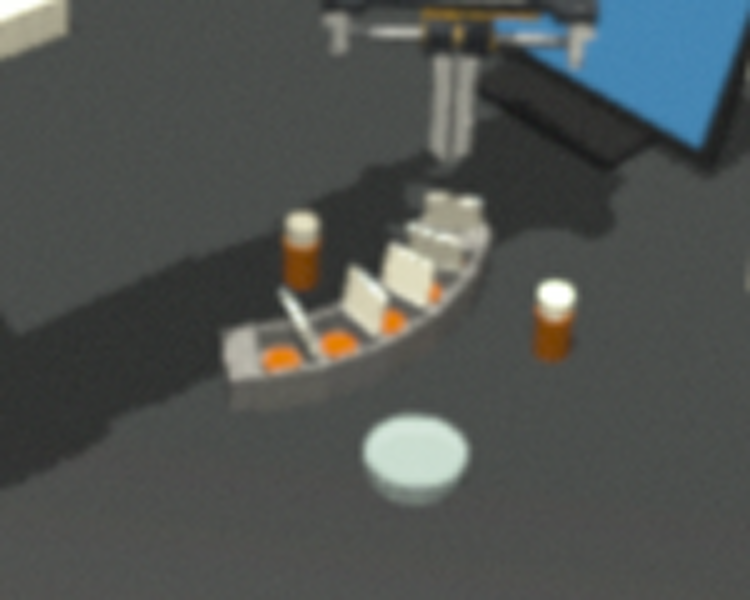

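The closed fingertips show at crop (450,160), just beyond the rounded end, and all five lids stand open. I check that this agrees with the projection.

```bash
python3 - <<'E'
from bench import robot;import numpy as np
from path import pt
c=robot.calibration("side");Ti=np.linalg.inv(c["extrinsics"])
def pr(P):
    q=c["mtx"]@(Ti@[*P,1])[:3];q=q[:2]/q[2];return np.round((q-[200,150])*5).tolist()
o=robot.get_obs();x,y,z=o["tool_pos"];print(o["tool_pos"],"tip",pr([x,y,z-.025]))
for s in(-120,-96.5,95,117):
    a=pt(s);print(s,pr([a[0],a[1],.0315]))
E
```

```text
[ 0.65665134 -0.00806965  0.06183673] tip [445.0, 187.0]
-120 [446.0, 203.0]
-96.5 [444.0, 224.0]
95 [254.0, 345.0]
117 [220.0, 347.0]
```

```bash
python3 -m handwheel '[[[0,0,0],[0,0,-0.05],1],[[0,0,0],[-0.11,-0.112,0],1],[[0,0,0],[-0.115,-0.108,0],1],[[0,0,-0.032],[-0.12,-0.105,0],1],[[0,0,-0.032],[-0.125,-0.1,0],1]]'
python3 -c "
from bench import robot;import cv2
p,d=robot.snapshot('side');cv2.imwrite('pics/s2.png',cv2.resize(p[150:270,200:350,::-1],None,fx=5,fy=5,interpolation=cv2.INTER_CUBIC));print(robot.get_obs()['tool_pos'])"
```

```text
time: 3.85
tool_pos: [0.6328, -0.0306, 0.0601]
ee_rot: [-3.141, 0.001, -2.493]
wrist_force: [0.0, -0.1, -0.1]
width: 0.0005
finger_force: 0.0
[ 0.63187594 -0.03145324  0.06008902]
```

View pics/s2.png

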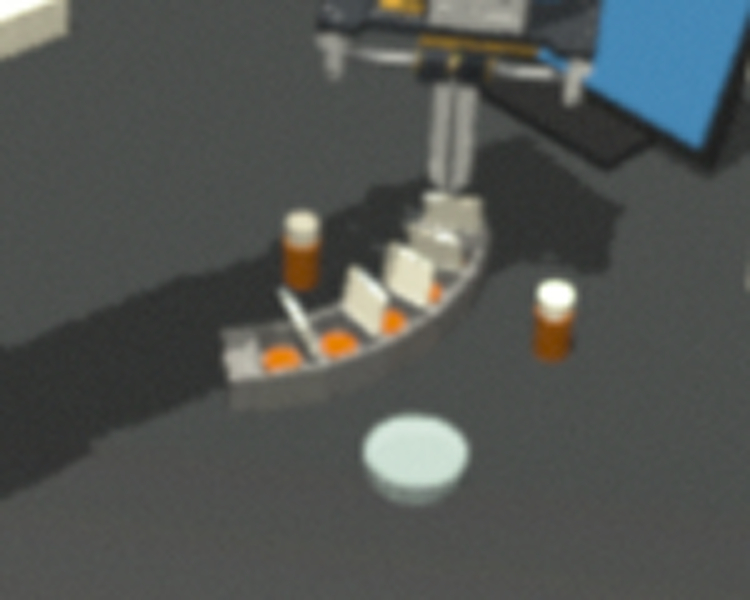

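```bash
python3 - <<'E'
from bench import robot;import numpy as np
from path import pt
print(robot.tip_reach)
p,d=robot.snapshot("side");c=robot.calibration("side");K=c["mtx"];T=c["extrinsics"]
v,u=np.indices(d.shape);P=np.stack([(u-K[0,2])/K[0,0]*d,(v-K[1,2])/K[1,1]*d,d],-1)@T[:3,:3].T+T[:3,3]
for r in range(178,202,1): print(r,[(np.round(P[r,k]*1000).astype(int).tolist()) for k in(286,288,290,294)],p[r,290].tolist())
E
```

```text
0.025
178 [[616, -28, 109], [621, -33, 109], [622, -41, 113], [749, 54, -2]] [108, 109, 101]
179 [[616, -29, 105], [624, -31, 102], [629, -35, 102], [744, 49, -1]] [111, 110, 104]
180 [[620, -26, 97], [619, -36, 103], [626, -38, 101], [737, 43, 1]] [114, 114, 107]
181 [[619, -27, 94], [623, -32, 95], [625, -40, 98], [731, 37, 2]] [117, 116, 111]
182 [[619, -27, 90], [619, -36, 95], [622, -42, 97], [726, 32, 4]] [118, 117, 112]
183 [[619, -27, 86], [622, -34, 88], [623, -42, 92], [726, 32, -1]] [117, 118, 111]
184 [[615, -32, 86], [619, -36, 87], [621, -43, 90], [718, 25, 2]] [118, 118, 112]
185 [[617, -30, 80], [621, -35, 80], [625, -41, 82], [720, 26, -4]] [121, 121, 115]
186 [[690, 37, 1], [621, -35, 77], [619, -46, 84], [714, 20, -2]] [124, 124, 117]
187 [[688, 35, -1], [622, -34, 72], [624, -41, 75], [707, 14, 1]] [120, 119, 113]
188 [[682, 29, 0], [687, 24, 1], [697, 23, -4], [702, 9, 1]] [115, 114, 106]
189 [[620, -28, 61], [625, -32, 60], [687, 14, 2], [699, 6, 0]] [135, 134, 120]
190 [[620, -28, 56], [621, -36, 60], [623, -43, 63], [634, -52, 63]] [156, 152, 132]
191 [[621, -
[... 222 characters left out ...]
49]] [162, 158, 138]
194 [[624, -26, 36], [624, -35, 41], [627, -41, 43], [636, -51, 45]] [164, 161, 141]
195 [[623, -27, 33], [624, -35, 37], [632, -37, 34], [638, -49, 38]] [161, 159, 140]
196 [[621, -29, 30], [626, -33, 30], [630, -39, 32], [640, -49, 32]] [171, 170, 155]
197 [[588, -60, 62], [593, -63, 62], [629, -40, 28], [637, -52, 31]] [211, 211, 194]
198 [[591, -57, 54], [590, -67, 61], [595, -71, 61], [634, -54, 30]] [201, 201, 183]
199 [[591, -57, 50], [595, -63, 52], [595, -71, 56], [627, -60, 33]] [170, 167, 147]
200 [[595, -54, 42], [595, -63, 47], [599, -68, 48], [630, -58, 26]] [159, 155, 135]
201 [[598, -51, 35], [596, -63, 43], [597, -70, 47], [628, -60, 24]] [160, 156, 137]
```

The depth picture shows the fingertips ending at about z 60–70 mm, above lid 1 and not at the expected 35 mm. I back off the way I came and measure the tip height.

```bash
python3 -m handwheel '[[[0,0,0],[0.125,0.1,0],1],[[0,0,0],[0.12,0.105,0],1],[[0,0,0],[0.115,0.108,0],1],[[0,0,0],[0.2,0.2,0],1],[[0,0,0],[0,0,0],1]]'
cat > tip.py <<'E'
from bench import robot;import numpy as np,cv2
for n in("side","top"):
    p,d=robot.snapshot(n);c=robot.calibration(n);K=c["mtx"];T=c["extrinsics"]
    v,u=np.indices(d.shape);P=np.stack([(u-K[0,2])/K[0,0]*d,(v-K[1,2])/K[1,1]*d,d],-1)@T[:3,:3].T+T[:3,3]
    o=robot.get_obs();x,y,z=o["tool_pos"]
    k=(np.hypot(P[...,0]-x,P[...,1]-y)<.03)&(P[...,2]<.2)&(P[...,2]>.015)
    q=P[k];print(n,np.round(o["tool_pos"],4),np.round(o["joint_positions"],3),len(q))
    if len(q) and n=="side":
        for r in np.unique(v[k]): j=k&(v==r); print(r,j.sum(),np.round(np.median(P[j],0)*1000).astype(int),np.round(P[j].min(0)*1000).astype(int))
        cv2.imwrite("pics/s3.png",cv2.resize(p[130:230,240:340,::-1],None,fx=6,fy=6,interpolation=cv2.INTER_CUBIC))
E
python3 tip.py
```

```text
time: 4.45
tool_pos: [0.6625, -0.0022, 0.0591]
ee_rot: [3.141, 0.001, -2.488]
wrist_force: [0.6, 0.6, -0.3]
width: 0.0006
finger_force: 0.0
side [ 0.6619 -0.0029  0.0591] [-0.09   0.393  1.276  0.     1.473 -2.314] 215
149 1 [635   1 200] [635   1 200]
150 6 [641 -10 199] [632 -17 197]
151 13 [646 -12 195] [632 -32 190]
152 13 [648 -19 190] [638 -30 183]
153 13 [648 -17 187] [633 -30 178]
154 8 [648 -21 186] [637 -32 175]
155 1 [641 -18 183] [641 -18 183]
157 2 [638 -16 176] [635 -17 175]
158 1 [651  -9 163] [651  -9 163]
159 1 [658  -3 152] [658  -3 152]
160 5 [653  -6 154] [645 -12 148]
161 8 [656  -7 149] [646 -21 143]
162 8 [656  -7 144] [647 -22 136]
163 8 [654 -10 140] [650 -20 137]
164 8 [654 -10 138] [645 -16 134]
165 8 [654  -9 133] [646 -20 129]
166 8 [657  -9 129] [649 -17 122]
167 8 [658  -9 124] [648 -16 118]
168 8 [657  -7 119] [650 -14 105]
169 7 [657  -9 115] [648 -21 112]
170 7 [655 -11 114] [644 -17 107]
171 8 [652 -10 108] [646 -17 106]
172 8 [655  -6 103] [647 -18 100]
173 8 [656  -7  99] [644 -16  95]
174 8 [654  -9  95] [647 -19  94]
175 8 [655  -9  92] [642 -17  87]
176 8 [654  -7  87] [646 -18  84]
177 8 [654 -10  83] [649 -19  78]
178 7 [657  -6  78] [646 -16  76]
179 6 [659  -5  73] [649 -15  70]
180 4 [655 -11  72] [648 -13  69]
top [ 0.6614 -0.0034  0.059 ] [-0.091  0.392  1.277 -0.     1.473 -2.314] 55
```

View pics/s3.png

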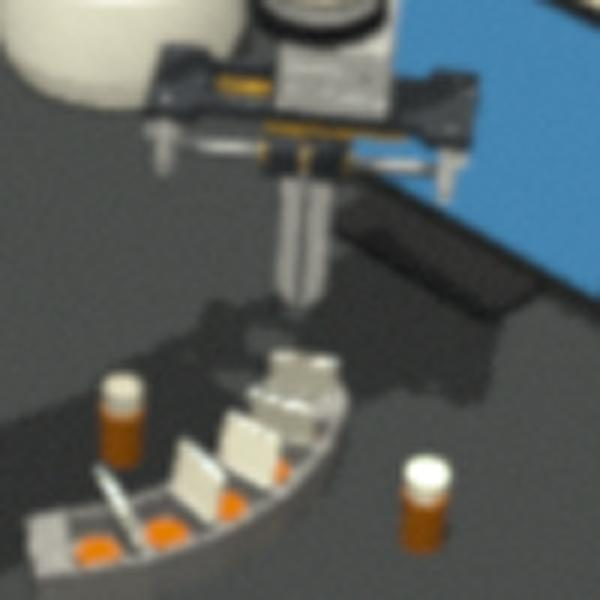

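Finger bottom is at crop (300,305) with z ≈ 69 mm, while the state implies 34 mm, so the reported height is off by about 35 mm. I settle it with a gentle touch on the bench just beyond the rounded end.

```bash
python3 -m handwheel '[[[0,0,0],[0.1,0.15,0],1],[[0,0,0],[0.1,0.15,-0.1],1],[[0,0,0],[0,0,-0.2],1],[[0,0,0],[0,0,-0.2],1],[[0,0,0],[0,0,0],1]]'
python3 tip.py | grep -v "^1[456]"
```

```text
time: 5.05
tool_pos: [0.6691, 0.0109, 0.0311]
ee_rot: [3.138, -0.004, -2.491]
wrist_force: [0.6, 0.1, -0.3]
width: 0.0003
finger_force: 0.0
side [0.6697 0.0108 0.0322] [-0.068  0.432  1.278 -0.     1.436 -2.29 ] 289
170 8 [659   3 102] [655  -5 100]
171 8 [663   6  96] [655  -3  91]
172 8 [662   5  92] [657  -1  88]
173 8 [662   4  89] [654   0  85]
174 7 [661   4  86] [654  -6  72]
175 6 [662   4  82] [653  -7  79]
176 7 [663   5  76] [657  -7  73]
177 7 [664   4  72] [655  -6  70]
178 7 [662   5  68] [657  -4  64]
179 7 [663   6  63] [656  -4  59]
180 7 [661   6  60] [657  -6  56]
181 8 [659   3  56] [650  -4  52]
182 8 [664   7  52] [653  -6  47]
183 6 [661   4  47] [656  -5  43]
184 4 [662   5  42] [656   3  41]
top [0.6704 0.0107 0.0333] [-0.069  0.431  1.277 -0.     1.436 -2.29 ] 19
```

```bash
python3 -m handwheel '[[[0,0,0],[0,0,-0.2],1],[[0,0,0],[0,0,-0.2],1],[[0,0,0],[0,0,-0.1],1],[[0,0,0],[0,0,-0.1],1],[[0,0,0],[0,0,0],1]]'
python3 tip.py | tail -5
```

```text
time: 5.65
tool_pos: [0.6704, 0.0109, 0.0031]
ee_rot: [3.14, -0.002, -2.491]
wrist_force: [1.4, -0.3, -0.2]
width: 0.0003
finger_force: 0.0
186 8 [660   3  34] [657  -4  28]
187 8 [661   3  30] [655  -5  26]
188 7 [665   8  24] [652  -3  19]
189 1 [668  -3  21] [668  -3  21]
top [0.6712 0.0109 0.0043] [-0.068  0.454  1.305  0.     1.382 -2.29 ] 14
```

```bash
python3 -m handwheel '[[[0,0,0],[0,0,-0.04],1],[[0,0,0],[0,0,-0.04],1],[[0,0,0],[0,0,0],1]]' | grep -E "pos|force"
python3 -m handwheel '[[[0,0,0],[0,0,-0.02],1],[[0,0,0],[0,0,-0.02],1],[[0,0,0],[0,0,0],1]]'| grep -E "pos|force"
```

```text
tool_pos: [0.671, 0.0109, 0.0002]
wrist_force: [-0.1, -0.1, -0.3]
finger_force: 0.0
tool_pos: [0.6711, 0.0109, -0.0018]
wrist_force: [-0.8, -1.2, 0.6]
finger_force: 0.0
```

```bash
python3 -m handwheel '[[[0,0,0],[0,0,-0.02],1],[[0,0,0],[0,0,0],1]]'| grep -E "pos|force"
```

```text
tool_pos: [0.6711, 0.0109, -0.0027]
wrist_force: [-0.2, 0.8, 0.6]
finger_force: 0.0
```

```bash
python3 -m handwheel '[[[0,0,0],[0,0,-0.02],1],[[0,0,0],[0,0,0],1]]'| grep -E "pos|force"
```

```text
tool_pos: [0.6711, 0.0109, -0.0038]
wrist_force: [-1.2, 1.0, 0.5]
finger_force: 0.0
```

```bash
python3 -m handwheel '[[[0,0,0],[0,0,-0.02],1],[[0,0,0],[0,0,0],1]]'| grep -E "pos|e_force|t_force"
```

```text
tool_pos: [0.671, 0.0109, -0.0048]
wrist_force: [0.4, 0.0, 1.1]
```

```bash
python3 -m handwheel '[[[0,0,0],[0,0,-0.02],1],[[0,0,0],[0,0,0],1]]'| grep -E "pos|t_force"
```

```text
tool_pos: [0.671, 0.0109, -0.0058]
wrist_force: [-0.1, -0.5, -1.0]
```

```bash
python3 - <<'E'
from bench import robot;import numpy as np
p,d=robot.snapshot("side");c=robot.calibration("side");K=c["mtx"];T=c["extrinsics"]
v,u=np.indices(d.shape);P=np.stack([(u-K[0,2])/K[0,0]*d,(v-K[1,2])/K[1,1]*d,d],-1)@T[:3,:3].T+T[:3,3]
for r in range(183,196): print(r,P[r,283:297,2].__mul__(1000).round().astype(int).tolist(),p[r,288:292,0].tolist())
E
```

```text
183 [-2, 2, 41, 41, 47, 45, 46, 48, 48, 2, 1, 4, 2, 2] [107, 134, 152, 148]
184 [-1, 1, 39, 41, 43, 39, 42, 42, 42, 3, 0, 0, 1, -1] [106, 132, 149, 140]
185 [1, 4, 39, 33, 36, 34, 32, 35, 36, 1, 1, 2, 2, -5] [108, 133, 147, 136]
186 [0, 1, 31, 31, 36, 29, 37, 38, 33, -7, 4, 1, 4, 0] [110, 136, 147, 136]
187 [4, 23, 25, 28, 30, 27, 27, 29, 29, 1, 3, -1, -1, 4] [122, 143, 150, 135]
188 [1, 22, 22, 26, 19, 22, 26, 27, 26, 3, -2, 5, 2, -1] [173, 176, 164, 139]
189 [2, 20, 61, 62, 63, 65, 66, 24, 19, -3, -1, -2, 2, 1] [224, 213, 188, 168]
190 [2, 14, 53, 59, 1068, 55, 61, 56, 60, 63, 65, 59, 63, 1] [188, 179, 173, 178]
191 [1, -3, 55, 56, 49, 54, 62, 60, 56, 54, 59, 61, 55, 7] [162, 161, 161, 168]
192 [1, -6, 52, 50, 45, 50, 55, 49, 49, 52, 55, 51, 50, 6] [163, 161, 162, 162]
193 [1, 1, 42, 42, 39, 44, 48, 47, 44, 44, 51, 48, 53, -1] [163, 163, 163, 162]
194 [4, 30, 36, 39, 40, 38, 39, 41, 39, 40, 47, 41, 42, 26] [172, 169, 170, 165]
195 [28, 31, 35, 31, 31, 31, 31, 36, 34, 35, 32, 39, 36, 26] [186, 179, 174, 164]
```

```bash
python3 -m handwheel '[[[0,0,0],[0,0,-0.02],1],[[0,0,0],[0,0,0],1]]'| grep -E "pos|t_force"; python3 -m handwheel '[[[0,0,0],[0,0,-0.02],1],[[0,0,0],[0,0,0],1]]'| grep -E "pos|t_force"
```

```text
tool_pos: [0.671, 0.0109, -0.0068]
wrist_force: [-0.1, 0.7, 0.3]
tool_pos: [0.671, 0.0109, -0.0078]
wrist_force: [-0.0, -0.5, -1.3]
```

```bash
python3 - <<'E'
from bench import robot
print(robot.get_obs()["wrist_force"])
E
```

```text
[-0.02989983 -0.4622481  -1.32897938]
```

```bash
python3 -m handwheel '[[[0,0,0],[0,0,-0.02],1],[[0,0,0],[0,0,0],1]]'| grep -E "pos|t_force"; python3 -m handwheel '[[[0,0,0],[0,0,-0.02],1],[[0,0,0],[0,0,0],1]]'| grep -E "pos|t_force"
```

```text
tool_pos: [0.6713, 0.0109, -0.0082]
wrist_force: [0.3, -0.5, 1.7]
tool_pos: [0.6714, 0.0109, -0.0083]
wrist_force: [-0.3, 0.3, 4.3]
```

The bench touch comes at a reported z of -0.0082, so tip height = reported z + 8 mm. I raise the tip to 34.6 mm and return to the start of the row.

```bash
python3 -m handwheel '[[[0,0,0],[0,0,0.36],1],[[0,0,0],[0,0,0.36],1],[[0,0,0],[-0.14,-0.2,0],1],[[0,0,0],[-0.148,-0.19,0],1],[[0,0,0],[0,0,0],1]]'
python3 -m handwheel '[[[0,0,0],[-0.11,-0.112,0],1],[[0,0,0],[-0.115,-0.108,0],1],[[0,0,0],[-0.12,-0.105,0],1],[[0,0,0],[0,0,0],1]]'
python3 - <<'E'
from bench import robot;import cv2
p,d=robot.snapshot('side');cv2.imwrite('pics/s4.png',cv2.resize(p[150:250,230:330,::-1],None,fx=6,fy=6,interpolation=cv2.INTER_CUBIC))
E
```

```text
time: 8.5
tool_pos: [0.6547, -0.0103, 0.0249]
ee_rot: [3.14, -0.003, -2.493]
wrist_force: [-0.3, -0.0, -0.1]
width: 0.0001
finger_force: 0.0
time: 8.9
tool_pos: [0.6387, -0.0255, 0.0262]
ee_rot: [3.141, -0.0, -2.491]
wrist_force: [1.0, 0.9, -0.5]
width: 0.0002
finger_force: 0.0
```

View pics/s4.png

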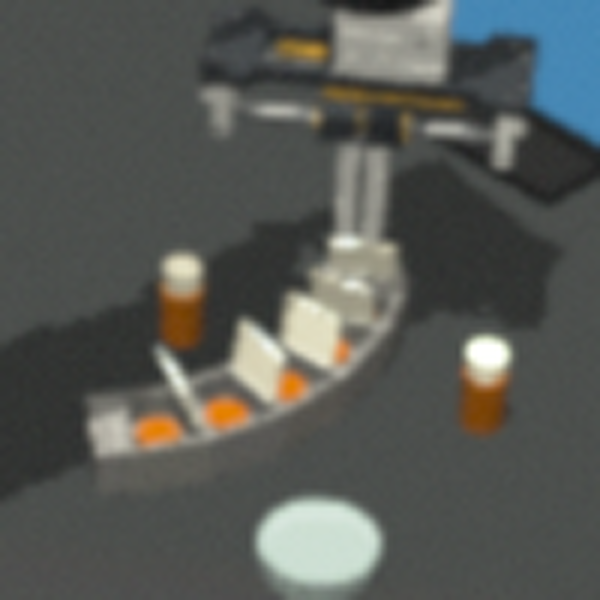

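The fingertips are now behind lid 1 and low enough, at crop (360,245). I sweep along the arc.

```bash
python3 -m handwheel '[[[0,0,0],[-0.126,-0.099,0],1],[[0,0,-0.032],[-0.13,-0.093,0],1],[[0,0,-0.032],[-0.135,-0.086,0],1],[[0,0,0],[0,0,0],1]]'
python3 - <<'E'
from bench import robot;import cv2
p,d=robot.snapshot('side');cv2.imwrite('pics/s5.png',cv2.resize(p[150:250,230:330,::-1],None,fx=6,fy=6,interpolation=cv2.INTER_CUBIC))
E
```

```text
time: 9.35
tool_pos: [0.6192, -0.0393, 0.0264]
ee_rot: [3.141, -0.001, -2.592]
wrist_force: [0.7, 0.2, 0.7]
width: 0.0006
finger_force: 0.0
```

View pics/s5.png

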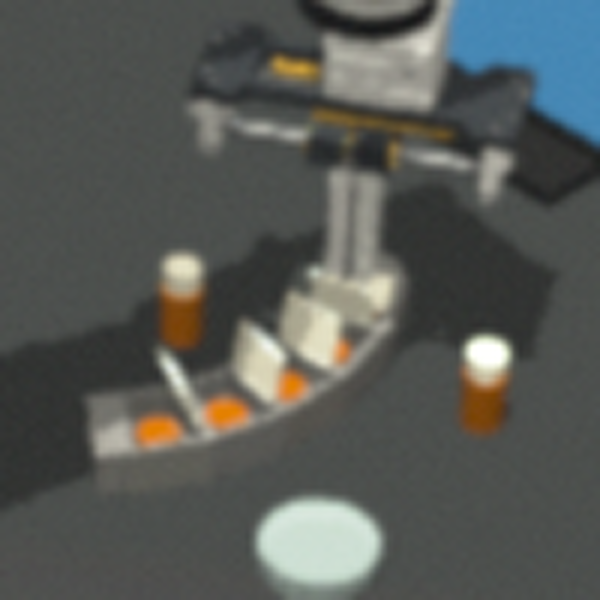

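```bash
python3 -m handwheel '[[[0,0,-0.032],[-0.139,-0.079,0],1],[[0,0,-0.032],[-0.142,-0.072,0],1],[[0,0,-0.032],[-0.146,-0.064,0],1],[[0,0,-0.032],[-0.149,-0.057,0],1],[[0,0,-0.032],[-0.152,-0.049,0],1]]'
```

```text
time: 9.9
tool_pos: [0.5838, -0.0547, 0.0266]
ee_rot: [-3.141, 0.001, -2.843]
wrist_force: [0.1, 0.6, 0.4]
width: 0.0009
finger_force: 0.0
```

```bash
python3 -m handwheel '[[[0,0,-0.032],[-0.154,-0.042,0],1],[[0,0,-0.032],[-0.156,-0.035,0],1],[[0,0,-0.032],[-0.157,-0.027,0],1],[[0,0,-0.032],[-0.158,-0.019,0],1],[[0,0,-0.032],[-0.159,-0.011,0],1]]'
```

```text
time: 10.4
tool_pos: [0.5445, -0.0614, 0.0267]
ee_rot: [-3.141, 0.001, -3.094]
wrist_force: [0.5, -0.3, -0.4]
width: 0.0005
finger_force: 0.0
```

```bash
python3 - <<'E'
from bench import robot;import cv2
p,d=robot.snapshot('side');cv2.imwrite('pics/s6.png',cv2.resize(p[150:250,230:330,::-1],None,fx=6,fy=6,interpolation=cv2.INTER_CUBIC))
print(robot.get_obs()["wrist_force"])
E
```

```text
[-1.14135298  0.63552468  0.43047456]
```

View pics/s6.png

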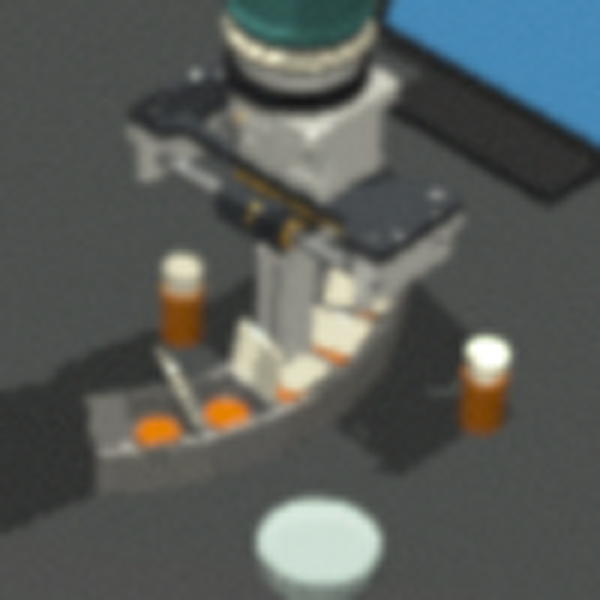

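Lids 1 and 2 are folded and lid 3 is folding, but some orange shows under the edge of lid 2 at crop (335,355). I check the lid heights before going further.

```bash
cat > lids.py <<'E'
from bench import robot;import numpy as np
from path import T
p,d=robot.snapshot("side");c=robot.calibration("side");K=c["mtx"];E=c["extrinsics"]
v,u=np.indices(d.shape);P=np.stack([(u-K[0,2])/K[0,0]*d,(v-K[1,2])/K[1,1]*d,d],-1)@E[:3,:3].T+E[:3,3]
cc,S=np.cos(T[2]),np.sin(T[2]);D=P[...,:2]-T[:2];x=D@[cc,S];y=D@[-S,cc]+.145
r=(np.hypot(x,y)-.16)*1e3;s=.16*np.arctan2(x,y)*1e3;z=P[...,2]*1e3
w=p.min(-1)>150
for k in range(5):
    h=-96.5+40*k; m=w&(abs(r)<24)&(s>h-8)&(s<h+36)&(z>15)&(z<75)
    if m.sum()>8:
        A=np.c_[s[m]-h,np.ones(m.sum())];f=np.linalg.lstsq(A,z[m],rcond=None)[0]
        b=[(int(a),int(np.median(z[m&(s>=h+a)&(s<h+a+8)]))) for a in range(-8,36,8) if (m&(s>=h+a)&(s<h+a+8)).sum()>2]
        print(k+1,m.sum(),"slope",f.round(3),b,"r",np.percentile(r[m],[5,95]).round())
E
python3 lids.py
```

```text
1 19 slope [ 0.101 30.106] [(8, 32), (16, 32), (24, 33), (32, 35)] r [-11.  21.]
2 61 slope [1.4000e-02 3.3948e+01] [(-8, 35), (0, 33), (8, 33), (16, 34), (24, 34)] r [-7. 21.]
3 57 slope [ 0.538 32.722] [(0, 33), (8, 37), (16, 36), (24, 48), (32, 56)] r [-7. 22.]
4 41 slope [-1.851 47.59 ] [(-8, 55), (0, 41)] r [-10.  19.]
```

```bash
python3 -m handwheel '[[[0,0,-0.032],[-0.16,-0.003,0],1],[[0,0,-0.032],[-0.16,0.005,0],1],[[0,0,-0.032],[-0.159,0.013,0],1],[[0,0,-0.032],[-0.157,0.02,0],1],[[0,0,-0.032],[-0.156,0.028,0],1]]'
```

```text
time: 11.0
tool_pos: [0.5053, -0.0583, 0.0267]
ee_rot: [3.141, 0.001, 2.938]
wrist_force: [0.1, 0.2, -0.3]
width: 0.0004
finger_force: 0.0
```

```bash
python3 -m handwheel '[[[0,0,-0.032],[-0.155,0.036,0],1],[[0,0,-0.032],[-0.153,0.044,0],1],[[0,0,-0.032],[-0.15,0.052,0],1],[[0,0,-0.032],[-0.147,0.059,0],1],[[0,0,-0.032],[-0.144,0.067,0],1]]'
```

```text
time: 11.5
tool_pos: [0.4678, -0.0453, 0.0267]
ee_rot: [3.141, 0.001, 2.687]
wrist_force: [-0.2, -1.3, 0.2]
width: 0.0005
finger_force: 0.0
```

```bash
python3 -m handwheel '[[[0,0,-0.032],[-0.14,0.074,0],1],[[0,0,-0.032],[-0.138,0.081,0],1],[[0,0,-0.032],[-0.133,0.088,0],1],[[0,0,-0.032],[-0.128,0.095,0],1],[[0,0,0],[0,0,0],1]]'; python3 lids.py
```

```text
time: 12.0
tool_pos: [0.4403, -0.028, 0.0265]
ee_rot: [3.141, 0.0, 2.488]
wrist_force: [0.1, 0.4, -1.3]
width: 0.0005
finger_force: 0.0
1 95 slope [ 0.086 30.594] [(-8, 30), (0, 30), (8, 32), (16, 33), (24, 33), (32, 35)] r [-16.  22.]
2 99 slope [-1.9000e-02  3.2991e+01] [(-8, 34), (0, 32), (8, 34), (16, 33), (24, 33), (32, 34)] r [-15.  21.]
3 82 slope [ 0.136 31.719] [(-8, 31), (0, 32), (8, 33), (16, 34), (24, 35)] r [-11.  23.]
4 82 slope [ 0.072 32.604] [(-8, 33), (0, 32), (8, 34), (16, 34), (24, 34), (32, 37)] r [-10.  23.]
5 78 slope [ 0.116 32.638] [(-8, 31), (0, 32), (8, 34), (16, 35), (24, 36)] r [-11.  19.]
```

All five lids read nearly flat. I lift off and check again from a clear view.

```bash
python3 -m handwheel '[[[0,0,0],[0,0,0.3],1],[[0,0,0],[0,0,0.7],1],[[0,0,0],[-0.4,0.4,0.8],1],[[0,0,0],[-0.6,0.8,0.8],1],[[0,0,0],[0,0.8,0.3],1]]'
python3 -m handwheel '[[[0,0,0],[0,0.8,0],1],[[0,0,0],[0,0.8,0],1],[[0,0,0],[0,0.8,0],1],[[0,0,0],[0,0,0],1],[[0,0,0],[0,0,0],1]]'
for i in 1 2 3; do python3 lids.py; done
sed 's/"side"/"top"/g' lids.py > lt.py; for i in 1 2; do python3 lt.py; done
```

```text
time: 12.55
tool_pos: [0.3977, 0.0626, 0.1668]
ee_rot: [3.138, 0.006, 2.485]
wrist_force: [0.9, -1.0, 0.1]
width: 0.0005
finger_force: 0.0
time: 13.05
tool_pos: [0.3972, 0.183, 0.1626]
ee_rot: [-3.141, 0.0, 2.489]
wrist_force: [1.2, -1.1, 0.7]
width: 0.0007
finger_force: 0.0
1 95 slope [2.6000e-02 3.1655e+01] [(-8, 32), (0, 32), (8, 32), (16, 32), (24, 33), (32, 35)] r [-16.  22.]
2 98 slope [1.3000e-02 3.2041e+01] [(-8, 33), (0, 32), (8, 32), (16, 33), (24, 34), (32, 31)] r [-15.  22.]
3 105 slope [-2.000e-03  3.296e+01] [(-8, 32), (0, 34), (8, 33), (16, 33), (24, 33), (32, 29)] r [-17.  23.]
4 100 slope [ 0.072 31.732] [(-8, 31), (0, 33), (8, 34), (16, 34), (24, 34), (32, 31)] r [-17.  22.]
5 113 slope [ 0.036 31.927] [(-8, 31), (0, 32), (8, 32), (16, 34), (24, 34), (32, 29)] r [-17.  22.]
1 94 slope [ 0.039 30.974] [(-8, 29), (0, 31), (8, 33), (16, 32), (24, 33), (32, 31)] r [-15.  22.]
2 97 slope [1.3000e-02 3.1927e+01] [(-8, 34), (0, 32), (8, 33), (16, 33), (24, 34), (32, 31)] r [-15.  23.]
3 102 slope [ 0.046 32.202] [(-8, 32), (0, 31), (8, 32), (16, 34), (24, 33), (32, 32)] r 
[... 1059 characters left out ...]
slope [ 0.085 32.532] [(-8, 32), (0, 32), (8, 34), (16, 33), (24, 36), (32, 35)] r [-16.  20.]
5 165 slope [ 0.051 32.739] [(-8, 31), (0, 33), (8, 34), (16, 34), (24, 35), (32, 33)] r [-17.  20.]
1 172 slope [ 0.093 32.227] [(-8, 31), (0, 32), (8, 33), (16, 34), (24, 34), (32, 35)] r [-16.  21.]
2 159 slope [ 0.049 32.75 ] [(-8, 33), (0, 33), (8, 34), (16, 34), (24, 34), (32, 32)] r [-15.  20.]
3 160 slope [ 0.088 32.65 ] [(-8, 30), (0, 33), (8, 34), (16, 35), (24, 33), (32, 36)] r [-16.  20.]
4 159 slope [ 0.071 33.066] [(-8, 32), (0, 33), (8, 33), (16, 34), (24, 35), (32, 33)] r [-16.  20.]
5 166 slope [ 0.062 32.856] [(-8, 31), (0, 32), (8, 34), (16, 35), (24, 34), (32, 33)] r [-17.  20.]
```

All the lids lie flat (about 0.05 rad) and the tray has not moved, so I hand in.

```bash
python3 -c "
from bench import robot;print(robot.close_job())"
```

```text
the job is handed in; nothing more can be done
None
```

I folded all five lids down in one sweep from the rounded end to the squared-off end and handed the job in at about 13.5 s. After the sweep the cameras showed every lid flat to about 0.05 rad, the tray still in place and the arm clear; hand-in gave no verdict.

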